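# Offer a casserole lid to its pot

## Task

Before firing I want to look at how this lid matches the pot it was made for: the larger of the two pots with lugs. Pick the lid up from its plaster bat by the bar handle, carry it over the crate of kiln props, and stop with it hovering level and centred over that pot, its underside about one centimetre above the pot's rim and its bar in line with the pot's two lugs. Neither lid nor robot may ever touch the pot, do not bump the crate or shift anything else, and you finish while still holding the lid there, motionless.

Things in the scene. Friction and masses are not known exactly. Their poses are not given: they have to be found in the camera images.
- lid: Round stoneware lid, 0.2-0.4 kg, flange-down on the bat. Origin: centre of its underside, z up. Flange 100 mm dia, 12 mm deep; above it the plate, 124 mm dia, 10 mm thick (top 22 mm above origin); on that an arched bar handle, centred: bar along the lid's x, 70 mm long, 16 mm wide, from 43 to 57 mm above origin, on two posts (12 mm along x) centred 29 mm either side of the middle.
- bat: Round off-white plaster bat, fixed, 170 mm diameter, 20 mm thick, on the table near the robot's right. Origin at the centre of its underside.
- casserole: The lid's pot: round, open, loose, stoneware. Rim 124 mm outer dia, mouth 108 mm, 100 mm tall; two horizontal loop lugs facing away from each other along its x axis, reaching 83 mm from the axis, 69-81 mm up. Origin: centre of its underside, z up. It stands left of the crate, in any one of three places shared with the small pot and the bowl.
- small_pot: Smaller pot of the same make, NOT the lid's: 92 mm rim diameter, 100 mm tall, two lugs along its x axis reaching 64 mm from the axis. Origin at the centre of its underside. Leave alone.
- bowl: Open flared stoneware bowl without lugs, 136 mm rim diameter, 65 mm tall. Origin at the centre of its underside. Leave alone.
- prop_crate: The obstacle between bat and pots: fixed low wooden crate, 360 mm long (its x, away from the robot), 90 mm wide (y), 45 mm tall, holding a row of six upright refractory kiln props, the tallest 150 mm above the table. Origin: centre of its underside. The middle of the lid passes above it; not to be touched.
- brush: Glaze brush lying on the table right of the bat. Origin on the table under it. Leave alone.
- modelling_tool: Flat wooden modelling tool, about 190 mm long, 8 mm thick, lying near the robot on the right. Leave alone.
- oxide_jar: Closed jar, 60 mm diameter, 85 mm tall, far left. Origin at the centre of its underside. Leave alone.
- kidney_rib: Flat dark wooden rib, 90 x 50 x 8 mm, lying near the robot on the left. Leave alone.
Mind the look-alikes: they are no part of the job. What is shaped like the lid but pink or red is not meant.

How it is judged (in metres and radians):
On the way, in this order (a step that is already met when the one before it is completed fails the run):
1. the lid is lifted off its bat in the gripper (z of lid in the frame of bat above 0.04 m and contact force between the fingers and lid above 0.5 N and contact force between lid and bat below 0.05 N), for 0.1 s.
2. the middle of the lid passes above the crate of props, clear of their tops, in the gripper (z of lid in the frame of prop_crate above 0.15 m and y of lid in the frame of prop_crate between -0.045 and 0.045 m and x of lid in the frame of prop_crate between -0.22 and 0.22 m and contact force between the fingers and lid above 0.5 N), for 0.04 s.
At the end, for the whole second after the job is handed in: Lid held still in the fingers, touching nothing else: underside 3-19 mm above the larger lugged pot's rim, within 8 mm of its axis, bar within 0.14 rad of the lugs' line, level within 0.09 rad; that pot upright and shifted under 12 mm, other loose things under 15 mm (contact force between the fingers and lid above 0.5 N and contact force between lid and casserole below 0.05 N and z of lid in the frame of casserole between 0.103 and 0.119 m and horizontal distance between lid and casserole below 0.008 m and angle between the x axis of lid and the x axis of casserole, either way round below 0.14 rad and angle between lid's own z axis and vertical below 0.09 rad and linear speed of lid below 0.02 m/s and angular speed of lid below 0.15 rad/s and distance of casserole from where it was at the start of the episode below 0.012 m and angle between casserole's own z axis and vertical below 0.05 rad and distance of each of small_pot, bowl, brush, modelling_tool, oxide_jar, kidney_rib from where it was at the start of the episode below 0.015 m); the arm keeps its last pose, push and grip.
It fails at once if the lid or the robot touches the casserole (contact force between any of lid, the arm, the fingers and casserole above 0.5 N).
It fails at once if the crate of props is bumped (contact force between any of lid, the arm, the fingers and prop_crate above 1 N).
It fails at once if another thing on the table is shifted by more than 15 mm (distance of any of small_pot, bowl, brush, modelling_tool, oxide_jar, kidney_rib from where it was at the start of the episode above 0.015 m).
It also fails if it takes over 46 s, if anything falls off the work surface, if the arm or the gripper's body presses on something with over 40 N, if the wrist force passes 120 N, or if a joint passes its speed limit or range.

## Robot

A 7-joint arm with a two-finger parallel gripper is mounted at the origin on the work surface. World frame = base frame: x ahead of the robot, y to its left, z up, the work surface at z = 0. Lengths are in mm, angles in degrees, forces in N, time in s.
With the tool pointing down it reaches from about 375 to 925 mm from the base axis. Payload 3.1 kg.
Tool frame: the origin (TCP) lies at the very end of the fingers, on their centre line; the grasp point (between the pads) lies 19 mm behind it; z points along the fingers, y is the line along which they close (so a half turn about z gives the same grasp; the last joint's range is limited). The gripper opens to 85 mm and grips with 20 to 120 N. Pads are 22 mm wide; open, the fingers measure 114 mm over their backs; the gripper's body (76 mm by 85 mm) begins 54 mm behind the grasp point. The pads swing forward as they close: fully open they stand 13 mm farther back than shut.
Start: joints at [69.626, 21.939, 2.515, 91.553, -1.026, 66.532, -2.859], TCP at [165.74, -628.516, 194.569] pointing down, gripper open.
Joint ranges: [-149.38, 149.38], [-23.57, 123.04], [-84.95, 90], [0, 143.3], [-89.99, 269.99], [3.08, 112.72], [-163.45, 163.45]. Speed limits (degrees/s): [159.86, 159.86, 180, 180, 180, 180, 180].

## Interface

Orientations are given as [roll, pitch, yaw] about the fixed x, y, z axes, in that order (R = Rz(yaw) Ry(pitch) Rx(roll)).
In Python, from plant import arm gives the robot as it stands. Calls block until the motion is done:
- arm.reach(position, orientation): joint-space move of the TCP to a pose.
- arm.move_linear(position, ori=None, feed=150, stop_force=None): straight line of the TCP; ori=None keeps the orientation; feed is the mean speed in mm/s. With stop_force (N) it stops when the force on the tool has changed by that much, and returns True; else False.
- arm.movej(angles): joint-space move.
- arm.grip(opening): finger opening in mm; the grip force is fixed at half the most; returns when the fingers have stopped.
- arm.hold(seconds).
- arm.solve_ik(position, orientation): joint angles nearest the present ones, or None.
- arm.read_camera(name): name is "scene" or "top" or "wrist"; returns the picture (384x512x3 uint8, red, green, blue); there is no depth.
- arm.camera_model(name): a dict with "mtx" (3x3 intrinsics, pixels), "position" and "attitude" of the camera in the world. Camera axes: x right, y down, z forward; pixel columns grow to the right and rows downward; lengths in mm; the calibration is good to about 2 mm. A picture is of the moment at which its call begins: read the wrist's pose just before it. camera_model takes no time and is no camera call; for the wrist camera it gives the pose at the moment of the call.
A pose or a line that the arm cannot do raises arm.MotionError and nothing moves.
- arm.sign_off(): hands the job in; it is judged then, once.
Readings, each from a call of its own:
- arm.current_time_s(): time.
- arm.current_joint_pos(): joint angles.
- arm.current_qvel(): joint speeds.
- arm.current_effort(): joint torques, N m.
- arm.current_position(): TCP position.
- arm.current_eef_rot(): TCP orientation.
- arm.current_ft_force(): force on the tool from outside, world axes, zero at the start.
- arm.current_wrist_torque(): the same for the moment, N m.
- arm.current_finger_gap(): finger opening in mm.
- arm.current_gripper_force(): force on a finger pad.
Only numpy, scipy, OpenCV 4.12 (cv2) and the standard library are available. Lean on these libraries where they do the work, as an engineer would, in place of code of your own. Each camera call takes 0.05 s, during which the arm holds its last target. There are 200 camera calls.

## Working session

There is one attempt and no reset: what is moved stays moved. The work goes in short steps, each a Python script; the robot and the scene stay as the last script left them, time stands still between calls to the robot, and variables do not carry over. Pictures are saved under pics/ and viewed, at most 10 in all, crops included, and the job is handed in when it is done.

```bash
mkdir -p pics; ls; python3 - <<'E'
from plant import arm
import cv2
for n in ["scene","top"]:
    im=arm.read_camera(n); cv2.imwrite(f"pics/{n}0.png",im[:,:,::-1])
    m=arm.camera_model(n); print(n,m)
print(arm.current_eef_rot(),arm.current_position(),arm.current_time_s())
E
```

```text
pics
scene {'mtx': array([[445.11447914,   0.        , 252.79094802],
       [  0.        , 445.11447914, 191.85766623],
       [  0.        ,   0.        ,   1.        ]]), 'position': array([1138.85455352,  577.84890977,  980.28043982]), 'attitude': array([-132.4007174 ,   -1.05847848,  137.47582858])}
top {'mtx': array([[398.73556887,   0.        , 256.00525823],
       [  0.        , 398.73556887, 193.18873639],
       [  0.        ,   0.        ,   1.        ]]), 'position': array([ 398.83279139, -146.50627688, 1378.16572751]), 'attitude': array([-176.10355481,    1.44898794,  -91.69633127])}
[-1.79861260e+02  7.10782537e-03  1.47740925e+01] [ 165.46607457 -627.6024371   193.29191273] 0.1
```

View pics/top0.png

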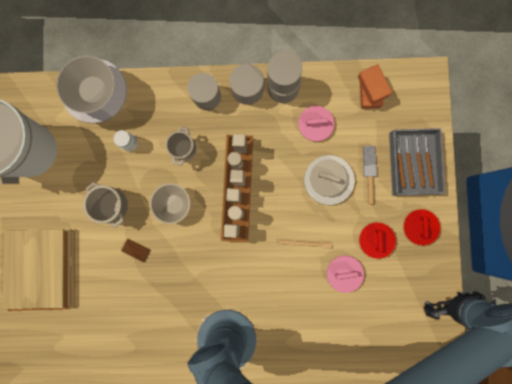

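View pics/scene0.png

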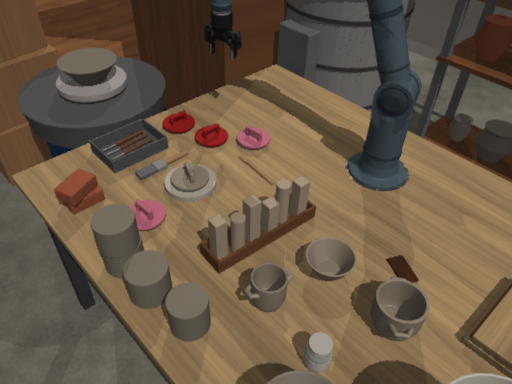

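Lid candidates in the top view: the grey one on the bat at (330,180), pink ones at (316,124) and (346,273), red ones at (378,240) and (422,227). The grey one on the white bat is the lid. The lugged pots are at (104,205), which is the larger and so the casserole, and (180,147), the small pot. The unlugged one at (170,204) is the bowl, and the crate is at (237,190).

```bash
cat > h.py <<'E'
import numpy as np, cv2
from scipy.spatial.transform import Rotation as R
def proj(m,P):
    P=np.atleast_2d(P).astype(float); c=(P-m["position"])@R.from_euler('xyz',m["attitude"],degrees=True).as_matrix()
    return (c[:,:2]/c[:,2:])@np.diag([m["mtx"][0,0],m["mtx"][1,1]])+m["mtx"][:2,2]
def unproj(m,uv,z):
    uv=np.atleast_2d(uv).astype(float)
    d=np.c_[(uv-m["mtx"][:2,2])/m["mtx"][0,0],np.ones(len(uv))]@R.from_euler('xyz',m["attitude"],degrees=True).as_matrix().T
    return m["position"]+d*((z-m["position"][2])/d[:,2:])
def circ(c,r,z,n=120):
    t=np.linspace(0,2*np.pi,n); return np.c_[c[0]+r*np.cos(t),c[1]+r*np.sin(t),z+0*t]
def bar(c,yaw,L,W,z):
    a=np.radians(yaw);x=np.array([np.cos(a),np.sin(a)]);y=np.array([-x[1],x[0]])
    q=[np.r_[np.array(c[:2])+s*x*L/2+t*y*W/2,z] for s,t in[(1,1),(1,-1),(-1,-1),(-1,1),(1,1)]]; return np.array(q)
def crop(im,m,box,s,curves):
    x0,y0,w,h=box; o=cv2.resize(im[y0:y0+h,x0:x0+w,::-1].copy(),None,fx=s,fy=s,interpolation=cv2.INTER_CUBIC)
    for k,c in enumerate(curves):
        p=(proj(m,c)-[x0,y0]+.5)*s-.5
        cv2.polylines(o,[np.round(p*16).astype(np.int32)],False,[(0,255,0),(255,0,255),(255,255,0)][k%3],1,cv2.LINE_AA,4)
    return o
E
python3 - <<'E'
from h import *; from plant import arm
m=arm.camera_model("top"); im=cv2.imread("pics/top0.png")[:,:,::-1]
lid=unproj(m,(330,179),42)[0]; pot=unproj(m,(103.5,205),100)[0]; bowl=unproj(m,(170,204),65)[0]; sp=unproj(m,(180,146),100)[0]
print(lid,pot,bowl,sp,unproj(m,[(229,136),(252,136),(248,241),(222,241)],45))
b=unproj(m,[(319,176),(343,184)],77); d=b[1]-b[0]; yl=np.degrees(np.arctan2(d[1],d[0]))
b=unproj(m,[(89,187),(119,224)],75); d=b[1]-b[0]; yp=np.degrees(np.arctan2(d[1],d[0])); print(yl,yp)
A=crop(im,m,(300,150,60,60),6,[circ(lid,85,20),circ(lid,62,42),bar(lid,yl,70,16,77)])
B=crop(im,m,(75,175,60,60),6,[circ(pot,62,100),circ(pot,54,100),bar(pot,yp,166,30,75)])
A0=crop(im,m,(300,150,60,60),3,[]);B0=crop(im,m,(75,175,60,60),3,[])
cv2.imwrite("pics/c1.png",np.vstack([np.hstack([A,B]),np.hstack([A0,A0*0,B0,B0*0])]))
E
```

```text
[ 530.71042869 -364.83187947   42.        ] [463.986643   378.22961289 100.        ] [462.28117979 170.0845681   65.        ] [648.52490582 126.10391146 100.        ] [[ 687.79855751  -29.67571207   45.        ]
 [ 685.06688721 -107.67287932   45.        ]
 [ 332.09944277  -84.14044601   45.        ]
 [ 334.55368302    2.53597477   45.        ]]
-110.49300632676794 -141.52227094309418
```

View pics/c1.png

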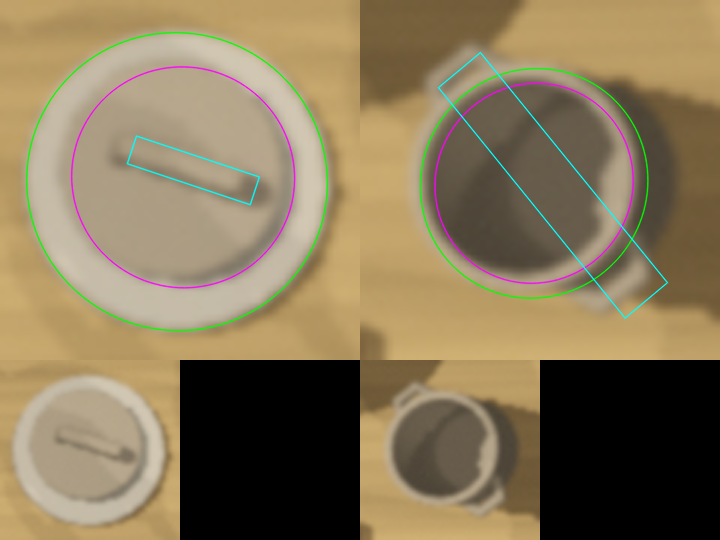

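```bash
python3 - <<'E'
from h import *; from plant import arm
m=arm.camera_model("wrist"); T=R.from_euler('xyz',arm.current_eef_rot(),degrees=True)
print("cam in tool",T.inv().apply(m["position"]-arm.current_position()),T.inv().apply(R.from_euler('xyz',m["attitude"],degrees=True).as_matrix()[:,2]),m["mtx"])
for p,ys in(((531,-365),(69.5,-110.5)),((464,382),(36,-144))):
  for y in ys:
    for z in(66,160,260,350,420):
      q=arm.solve_ik([*p,z],[180,0,y]); print(p,y,z,None if q is None else np.round(q))
E
```

```text
cam in tool [  73.51581176    0.53131987 -179.03409764] [-2.86867174e-01  4.00803528e-04  9.57970283e-01] [[325.1850012    0.         257.033752  ]
 [  0.         325.1850012  189.84267698]
 [  0.           0.           1.        ]]
(531, -365) 69.5 66 [ 44.  30. -16.  97.  10.  54.   3.]
(531, -365) 69.5 160 [ 44.  24. -17.  93.   8.  63.   5.]
(531, -365) 69.5 260 [ 44.  20. -17.  87.   6.  74.   6.]
(531, -365) 69.5 350 [ 44.  18. -17.  80.   5.  84.   7.]
(531, -365) 69.5 420 [ 43.  17. -17.  72.   5.  91.   7.]
(531, -365) -110.5 66 [ -18.   60.   78.  100.  -62.   75. -126.]
(531, -365) -110.5 160 [ -19.   50.   79.   96.  -50.   77. -132.]
(531, -365) -110.5 260 [ -20.   41.   79.   90.  -40.   83. -138.]
(531, -365) -110.5 350 [ -19.   35.   79.   83.  -35.   90. -143.]
(531, -365) -110.5 420 [ -17.   33.   79.   75.  -33.   96. -145.]
(464, 382) 36 66 [  -7.   33.  -47.  102.   29.   57. -119.]
(464, 382) 36 160 [ -25.   20.  -22.   99.    9.   62. -104.]
(464, 382) 36 260 [ -25.   15.  -22.   93.    6.   73. -102.]
(464, 382) 36 350 [ -25.   13.  -22.   86.    5.   82. -101.]
(464, 382) 36 420 [ -25.   12.  -22.   78.    5.   90. -101.]
(464, 382) -144 66 [  2.  39. -59. 102.  38.  61.  54.]
(464, 382) -144 160 [  2.  31. -59.  98.  28.  67.  61.]
(464, 382) -144 260 [  3.  24. -59.  92.  21.  76.  67.]
(464, 382) -144 350 [  3.  21. -59.  84.  18.  85.  69.]
(464, 382) -144 420 [  1.  19. -59.  77.  17.  92.  70.]
```

```bash
python3 - <<'E'
from h import *; from plant import arm
import pickle
S={}
for n,p,z,y in(("lid",(531,-365),330,69.5),("pot",(464,382),380,36)):
    arm.reach([*p,z],[180,0,y]); arm.hold(.3)
    m=arm.camera_model("wrist"); im=arm.read_camera("wrist"); S[n]=(m,im); print(arm.current_time_s(),arm.current_position())
im=arm.read_camera("scene")
pickle.dump(S,open("w.pkl","wb"))
L=(530.7,-364.8);P=(464,382)
A=crop(S["lid"][1],S["lid"][0],(0,0,512,384),1,[circ(L,85,20),circ(L,62,42),bar(L,69.5,70,16,77)])
B=crop(S["pot"][1],S["pot"][0],(0,0,512,384),1,[circ(P,62,100),circ(P,54,100),bar(P,36,166,30,81)])
cv2.imwrite("pics/w1.png",np.hstack([A[:,56:456],B[:,56:456]]))
E
```

```text
2.1667 [ 530.61327319 -365.46207799  329.80726819]
5.175 [464.17941101 381.81924846 379.96713685]
```

View pics/w1.png

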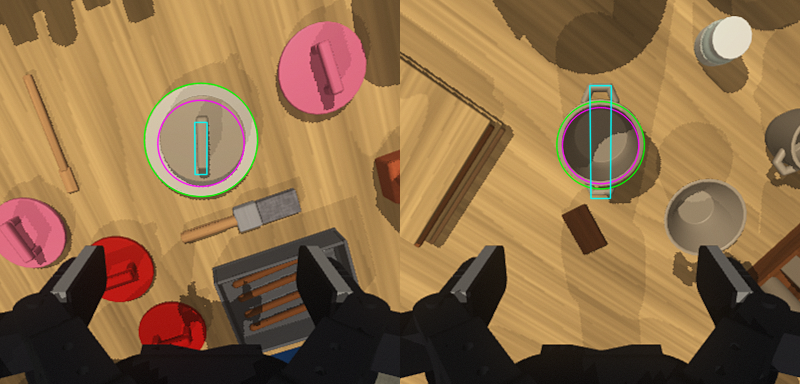

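The wrist views show the lid at about (201,142) and the casserole at about (600,145), with both bars nearly vertical as predicted. I'll zoom in to refine.

```bash
python3 - <<'E'
from h import *; import pickle
S=pickle.load(open("w.pkl","rb"))
L=(530.7,-364.8);P=(464,382)
A=crop(S["lid"][1],S["lid"][0],(195,75,125,130),3.2,[circ(L,62,42),bar(L,69.5,70,16,77)])
B=crop(S["pot"][1],S["pot"][0],(195,75,125,130),3.2,[circ(P,62,100),circ(P,54,100),bar(P,36,166,30,81)])
cv2.imwrite("pics/w2.png",np.hstack([A,B]))
E
```

```text
(no output)
```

View pics/w2.png

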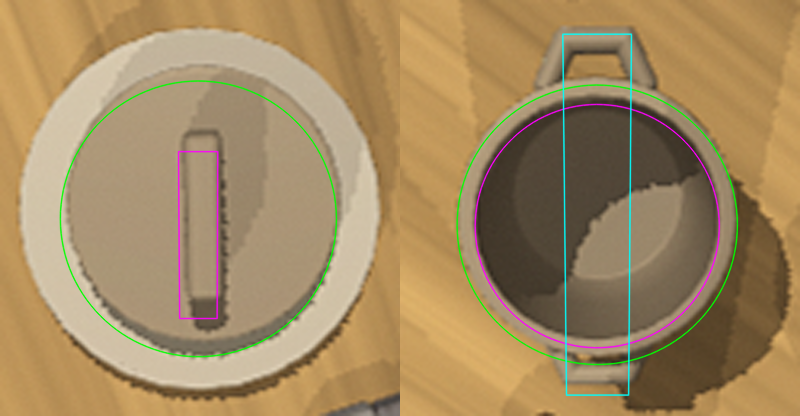

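```bash
python3 - <<'E'
from h import *; import pickle; from plant import arm
S=pickle.load(open("w.pkl","rb"))
c=lambda u,v:(195+(u+.5)/3.2-.5,75+(v+.5)/3.2-.5)
from scipy.optimize import least_squares
def fit(m,pts,r,z):
    P=unproj(m,pts,z)[:,:2]; f=lambda p:np.hypot(*(P-p[:2]).T)-r
    s=least_squares(f,P.mean(0)); return s.x.round(1),np.abs(s.fun).max().round(1)
ml,mp=S["lid"][0],S["pot"][0]; mt=arm.camera_model("top")
print("bat w",fit(ml,[c(20,208),c(379,208),c(199,28),c(199,388)],85,20))
print("plate w",fit(ml,[c(67,205),c(342,205),c(204,65)],62,42))
print("bar w",unproj(ml,[c(201,130),c(204,297),c(182,215),c(219,215)],77).round(1))
print("pot out w",fit(mp,[c(457,220),c(736,220),c(597,79)],62,100)); print("pot in w",fit(mp,[c(475,220),c(718,220),c(597,98),c(597,340)],54,100))
print("lug w",unproj(mp,[c(598,29),c(598,381)],81).round(1))
t=lambda u,v:(75+(u-360+.5)/6-.5,175+(v+.5)/6-.5)
print("pot top in",fit(mt,[t(425,180),t(618,180),t(525,84),t(525,277)],54,100))
t=lambda u,v:(300+(u+.5)/6-.5,150+(v+.5)/6-.5)
print("bat top",fit(mt,[t(26,180),t(328,180),t(177,32),t(177,331)],85,20))
# automatic: pixels of the bat by brightness
for n,m,im,b in(("w",ml,S["lid"][1],(190,70,330,210)),("t",mt,cv2.imread("pics/top0.png")[:,:,::-1],(300,150,360,210))):
    x0,y0,x1,y1=b; h=cv2.cvtColor(np.ascontiguousarray(im[y0:y1,x0:x1]),cv2.COLOR_RGB2HSV)
    k=(h[...,1]<85).astype(np.uint8); cs=cv2.findContours(k,cv2.RETR_EXTERNAL,cv2.CHAIN_APPROX_NONE)[0]; q=max(cs,key=cv2.contourArea)[:,0]+[x0,y0]
    print(n,"bat auto",fit(m,cv2.convexHull(q)[:,0],85,20),len(q))
E
```

```text
bat w (array([ 531.3, -365.3]), np.float64(0.8))
plate w (array([ 535.7, -359.8]), np.float64(0.5))
bar w [[ 547.2 -324.6   77. ]
 [ 524.1 -389.9   77. ]
 [ 527.7 -354.1   77. ]
 [ 542.1 -359.5   77. ]]
pot out w (array([569.8, 240.7]), np.float64(0.4))
pot in w (array([570. , 240.8]), np.float64(0.3))
lug w [[635.7 290.   81. ]
 [515.8 181.1  81. ]]
pot top in (array([465.4, 384.9]), np.float64(1.8))
bat top (array([ 530.5, -365.1]), np.float64(0.4))
w bat auto (array([ 530.9, -365.4]), np.float64(1.0)) 318
t bat auto (array([ 531.4, -364.9]), np.float64(2.1)) 142
```

```bash
python3 - <<'E'
from h import *; import pickle
S=pickle.load(open("w.pkl","rb")); mp=S["pot"][0]
c=lambda u,v:(195+(u-400+.5)/3.2-.5,75+(v+.5)/3.2-.5)
from scipy.optimize import least_squares
def fit(m,pts,r,z):
    P=unproj(m,pts,z)[:,:2]; s=least_squares(lambda p:np.hypot(*(P-p[:2]).T)-r,P.mean(0)); return s.x.round(1),np.abs(s.fun).max().round(1)
print("pot out w",fit(mp,[c(457,220),c(736,220),c(597,79)],62,100)); print("pot in w",fit(mp,[c(475,220),c(718,220),c(597,98),c(597,340)],54,100))
l=unproj(mp,[c(598,29),c(599,381)],81);d=l[0]-l[1];print(l.round(1),np.degrees(np.arctan2(d[1],d[0])),np.hypot(*d[:2]),l.mean(0))
P=(466,384)
A=crop(S["lid"][1],S["lid"][0],(195,75,125,130),3.2,[circ((535.7,-358.7),62,42),bar((535.7,-358.7),70.3,70,16,77),circ((531,-365.2),85,20)])
B=crop(S["pot"][1],S["pot"][0],(195,75,125,130),3.2,[circ(P,62,100),circ(P,54,100),bar(P,36,166,30,81)])
cv2.imwrite("pics/w3.png",np.hstack([A,B]))
E
```

```text
pot out w (array([465.8, 383.4]), np.float64(0.4))
pot in w (array([466.3, 383.8]), np.float64(0.5))
[[533.1 431.4  81. ]
 [403.  336.5  81. ]] 36.12321902364831 161.07613797323805 [468.02674003 383.96877098  81.        ]
```

View pics/w3.png

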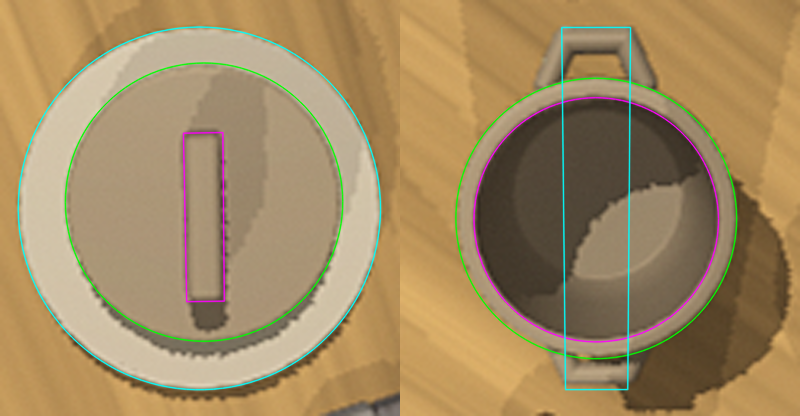

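```bash
python3 - <<'E'
from h import *; from plant import arm
L=(535.7,-358.7); o=[180,0,70]
arm.reach([*L,330],o); arm.grip(55); arm.move_linear([*L,120],o,feed=120)
print("contact down:",arm.move_linear([*L,50],o,feed=50,stop_force=6),arm.current_position())
print(arm.grip(0),arm.current_finger_gap(),arm.current_gripper_force())
f0=arm.current_ft_force()
arm.move_linear([*L,110],o,feed=50); arm.hold(.3)
print(arm.current_position(),arm.current_finger_gap(),arm.current_gripper_force(),arm.current_ft_force(),f0,arm.current_wrist_torque(),arm.current_time_s())
m=arm.camera_model("wrist"); im=arm.read_camera("wrist"); z=arm.current_position()[2]-30
C=(*arm.current_position()[:2],)
cv2.imwrite("pics/g1.png",crop(im,m,(0,0,512,384),1.5,[circ(C,62,z+22),bar(C,70,70,16,z+57)]))
E
```

```text
contact down: False [ 536.03629645 -358.85586137   50.48040374]
False 0.27626301483091376 0.0
[ 535.6426569  -358.63784646  109.81791046] -0.16932303858140368 0.0 [ 0.24241553  0.24785414 -0.26613849] [0.07763468 0.83718053 0.3778715 ] [-0.03419137 -0.03662004  0.01642811] 13.9333
```

View pics/g1.png

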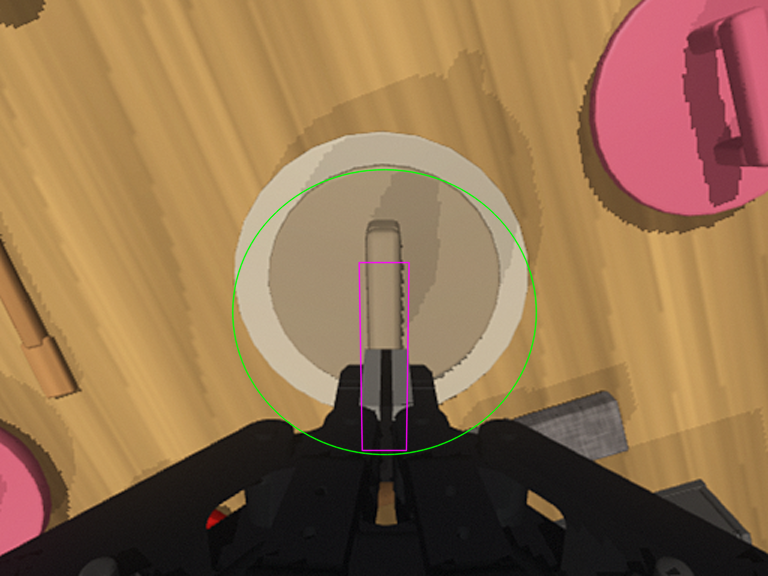

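The grasp missed: the gap is 0 and the lid is still on the bat. I'll look again before retrying.

```bash
python3 - <<'E'
from h import *; from plant import arm
C=(535.7,-358.7)
print(arm.current_position(),arm.current_eef_rot())
m=arm.camera_model("wrist"); im=arm.read_camera("wrist"); print(proj(m,[*C,77]),proj(m,arm.current_position()),m["position"])
T=R.from_euler('xyz',arm.current_eef_rot(),degrees=True); print(T.inv().apply(m["position"]-arm.current_position()))
A=crop(im,m,(106,60,300,240),1.33,[circ(C,62,42),bar(C,70,70,16,77),circ((531,-365.2),85,20)])
arm.grip(85); print(arm.current_finger_gap())
ms=arm.camera_model("scene"); s=arm.read_camera("scene")
B=crop(s,ms,(140,110,100,100),3.2,[circ(C,62,42),bar(C,70,70,16,77),circ(arm.current_position(),3,arm.current_position()[2])])
B=cv2.resize(B,(399,319))
cv2.imwrite("pics/g2.png",np.hstack([A[:319],B]))
E
```

```text
[ 535.64372932 -358.63914662  109.86961736] [-1.79986658e+02 -5.52459274e-03  7.00007741e+01]
[[256.04886259 202.90577193]] [[255.82693803 220.94109176]] [ 561.20889234 -290.39088073  288.90912594]
[  72.88333425    0.63195912 -178.99555272]
85.09742609860533
```

View pics/g2.png

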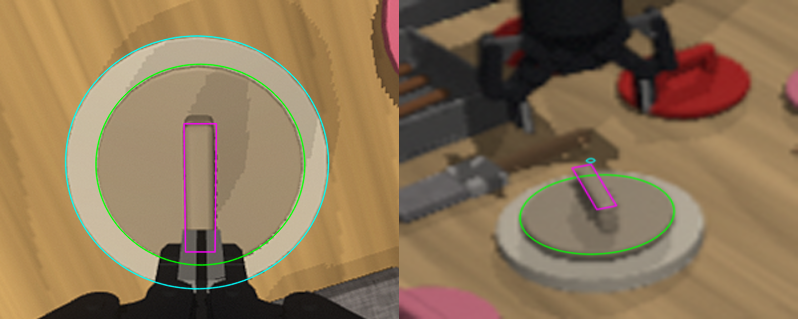

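The lid hasn't moved and the model overlays fit it. In the scene view the open fingertips, at about (585,115) in the crop, sit well above the reported TCP at (590,160). So the real fingertips end some 25–40 mm behind the nominal TCP. I'll measure this by gently touching the bar with closed fingers, since the bar top is known to be at z=77.

```bash
python3 - <<'E'
from h import *; from plant import arm
L=(535.7,-358.7); o=[180,0,70]
arm.grip(0); arm.move_linear([*L,60],o,feed=100); arm.hold(.2)
print(arm.move_linear([*L,32],o,feed=15,stop_force=3), np.mean([arm.current_position() for _ in range(5)],0),arm.current_ft_force())
z=arm.current_position()[2]
arm.move_linear([*L,z+15],o,feed=60); print(arm.current_time_s())
E
```

```text
True [ 535.68905104 -358.74307525   40.56744603] [-1.31369952 -0.65425864  4.0079438 ]
18.125
```

The closed tips touched the bar top (z=77) at TCP z≈41, so the fingers end about 36 mm behind the nominal TCP. The corrected grasp height is TCP z≈15.

```bash
python3 - <<'E'
from h import *; from plant import arm
L=(535.7,-358.7); o=[180,0,70]
arm.move_linear([*L,75],o,feed=100); arm.grip(60)
print("contact:",arm.move_linear([*L,15],o,feed=70,stop_force=5),arm.current_position())
arm.grip(0); print(arm.current_finger_gap(),arm.current_gripper_force())
arm.move_linear([*L,75],o,feed=80); arm.hold(.1)
print(arm.current_position(),arm.current_finger_gap(),arm.current_gripper_force(),arm.current_ft_force(),arm.current_time_s())
m=arm.camera_model("wrist"); im=arm.read_camera("wrist"); p=arm.current_position(); z=p[2]+5
A=crop(im,m,(106,60,300,240),1.33,[circ(p,62,z+22),bar(p,70,70,16,z+57)])
ms=arm.camera_model("scene"); s=arm.read_camera("scene")
B=cv2.resize(crop(s,ms,(140,100,100,100),3.2,[circ(p,62,z+22)]),(399,319))
cv2.imwrite("pics/g3.png",np.hstack([A[:319],B]))
E
```

```text
contact: False [ 536.25690069 -358.78972879   15.55942468]
14.41385739966106 60.68331956863403
[ 534.9354841  -358.61082387   74.09513087] 15.26146161369107 59.85214054584503 [ 0.1185522   0.43642352 -4.03319749] 21.5417
```

View pics/g3.png

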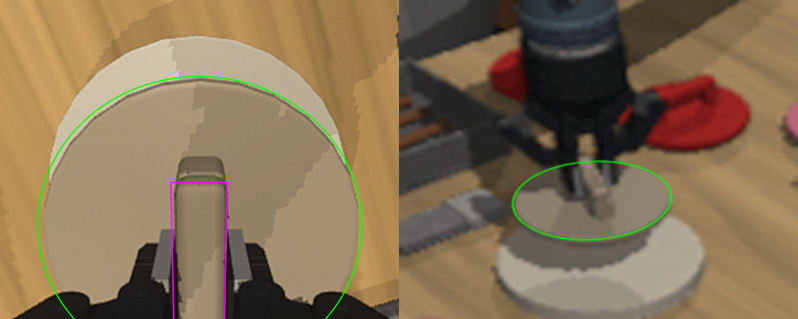

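The lid is held level and matches the model, and the gap is about 15–16 mm. I'll carry it over the crate now.

```bash
python3 - <<'E'
from h import *; from plant import arm
L=(535.7,-358.7); P=(466,384)
arm.move_linear([*L,230],[180,0,70],feed=120)
arm.move_linear([500,10,235],[180,0,53],feed=160)
arm.move_linear([*P,230],[180,0,36.1],feed=160); arm.hold(.2)
print(arm.current_position(),arm.current_finger_gap(),arm.current_time_s())
arm.move_linear([*P,125],[180,0,36.1],feed=60); arm.hold(.3)
p=np.mean([arm.current_position() for _ in range(5)],0); print(p,arm.current_eef_rot(),arm.current_ft_force(),arm.current_time_s())
z=p[2]+5; out=[]
for n,b in(("top",(60,160,100,100)),("scene",(340,230,120,120)),("wrist",(106,60,300,300))):
    m=arm.camera_model(n); im=arm.read_camera(n)
    c=[circ(p,62,z+22),circ(P,62,100)]+([circ(p,50,z)] if n=="scene" else [])
    out.append(cv2.resize(crop(im,m,b,4 if n!="wrist" else 1,c),(266,266)))
cv2.imwrite("pics/p1.png",np.hstack(out)); print(arm.current_time_s())
E
```

```text
[466.24569091 383.57149939 229.99771027] 14.93309899499641 28.25
[466.06156209 384.01818402 125.11959971] [ 1.79996855e+02 -1.09601624e-02  3.60963528e+01] [-0.08938986 -0.55205444 -2.73068466] 30.45
30.6
```

View pics/p1.png

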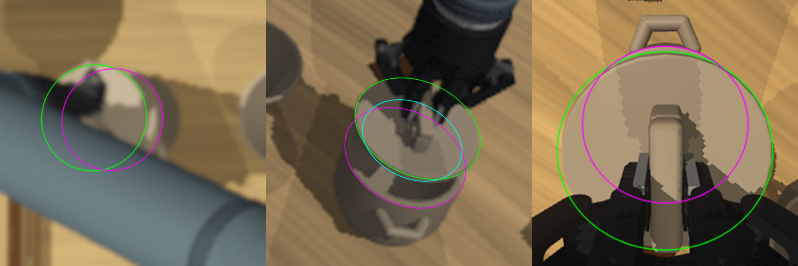

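In all three views the lid sits centred over the casserole, the overlays fit, and the bar is in line with the lugs. I'll lower to the final height and hand in.

```bash
python3 - <<'E'
from h import *; from plant import arm
arm.move_linear([466,384,106],[180,0,36.1],feed=20); arm.hold(1)
p=np.mean([arm.current_position() for _ in range(8)],0); print(p,arm.current_finger_gap(),arm.current_gripper_force(),arm.current_ft_force(),np.abs(arm.current_qvel()).max(),arm.current_time_s())
if abs(p[2]-106)<3: print(arm.sign_off())
E
```

```text
[466.00366552 384.01878177 106.00322732] 14.866317123007143 59.893707633018494 [ 0.33992123  0.53138796 -3.11112698] 0.0929577327669589 32.7
the job is handed in; nothing more can be done
None
```

The job is handed in, with no verdict returned: by my measurements the lid is held still and level, centred about 11 mm above the larger lugged pot's rim, its bar in line with the lugs, after 32.7 s and a missed first grasp that left the lid where it was.

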